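Secure the tube mixer and lock its speed knob

ROBOT

A 6-joint arm with a two-finger parallel gripper is mounted at the origin on a cart in front of the work surface, level with it; the furniture and walls round the work are solid. World frame = base frame: x ahead of the robot, y to its left, z up, the work surface at z = 0. Lengths are in m, angles in rad, forces in N, time in s.
With the tool pointing down it reaches from about 0.4 to 0.925 m from the base axis. Payload 12.5 kg.
Tool frame: the origin (TCP) lies midway between the tips of the shut fingers; the grasp point (between the pads) lies 19 mm behind it; z points along the fingers, y is the direction in which the jaws open and shut (so a half turn about z gives the same grasp; the last joint's range is limited). The gripper opens to 95 mm and grips with 3 to 60 N. Pads are 20 mm wide; open, the fingers measure 119 mm over their backs; the gripper's body (75 mm by 180 mm) begins 59 mm behind the grasp point.
Start: joints at [-1.365, 0.491, 1.559, -0, 1.092, -0.106], TCP at [0.192, -0.595, 0.215] pointing down, gripper open.
Joint ranges: [-3.1, 3.1], [-0.84, 2.19], [0.05, 2.79], [-1.13, 4.28], [0.06, 2.93], [-2.69, 2.69]. Speed limits (rad/s): [2.22, 2.22, 2.79, 3.14, 3.14, 3.14].

INTERFACE

Orientations are given as a unit quaternion [w, x, y, z].
In Python, from rig import bot gives the robot as it stands.
- The arm moves only by the shell command python3 -m creep 'ROWS' [FORCE]. ROWS is JSON, a list of rows, each a list of 7 numbers: the turn, a rotation vector about the tool's x, y, z in rad, then the shift along the tool's x, y, z in mm, then the opening, from 0 (shut) to 1 (fully open). A call has exactly 8 rows; each row is the pose to reach, as a shift and turn from the pose commanded when the call began, along the tool's axes at that moment; what a row does not reach only later rows make up. A row lasts 1/12 s, in which the tool goes at most 41.7 mm and 7.16 degrees, less where a joint would pass 70% of its speed; a pose out of reach is approached as far as the arm can. A call with a gripper value outside its range is refused whole. The fingers move at their own pace and stop on an object; FORCE is the grip in N (left out, the last holds). Time passes only in rows, so rows that repeat a pose let the fingers close, or fill a call up. It gives the time, the measured TCP pose, the force and the opening at its end, in the units of the state.
- bot.sense(): the state, without advancing time (a new reading comes with each control period).
- bot.grab_frame(name): name is "scene" or "top" or "wrist"; returns the picture (420x560x3 uint8, red, green, blue); there is no depth.
- bot.calibration(name): a dict with "mtx" (3x3 intrinsics, pixels), "dist" ([k1, k2, p1, p2, k3] as OpenCV has them; the pictures are not rectified), "R" (3x3) and "t" (3): a world point X has camera coordinates R X + t. Camera axes: x right, y down, z forward; pixel columns grow to the right and rows downward; lengths in m; the calibration is good to about 2 mm. A picture is of the moment at which its call begins: read the wrist's pose just before it. calibration takes no time and is no camera call; for the wrist camera it gives the pose at the moment of the call.
- bot.job_done(): hands the job in, once; it reports no verdict.
The state is a dict: "t": time; "qpos": joint angles; "dq": joint speeds; "effort": joint torques, N m; "tool_pos": TCP position; "orientation": TCP orientation; "contact_force": force on the tool from outside, world axes, zero at the start; "moment": the same for the moment, N m; "width": finger opening in m.
Only numpy, scipy, OpenCV 4.12 (cv2) and the standard library are available. Lean on these libraries where they do the work, as an engineer would, in place of code of your own. Each camera call takes 0.05 s, during which the arm holds its last target.

TASK

Get the tube mixer ready to run: first push the blue post on the free end of the swinging hold-down bar until the bar lies over the tube caps, fully against its stop. Then, with the black speed knob still pushed in, turn it clockwise until its white pointer is on the green mark, letting go and taking it again part-way, and only then pull it straight up as far as it goes to lock it. Leave the other things on the bench where they are.

Things in the scene. Friction and masses are not known exactly. Their poses are not given: they have to be found in the camera images.
- hold_bar (a joint): Angle (rad) of the aluminium hold-down bar about its upright pin at the left rear of the mixer: 0 = against the stop, over the tube caps; up to 1.35 = swung open toward the front. Starts open at 0.75 to 1.15. It turns clockwise seen from above as it opens, so closing it is counter-clockwise. It stays where left; about 1 N at the post moves it.
- bar_pivot (a point): The bar's pin, at the height of the bar's top face (137 mm above the bench). Its frame is the mixer's: x from the mixer's front to its rear, y to its left, z up. From here the closed bar points along -y of this frame. The bar is 18 mm wide, 10 mm thick, its free end 174 mm from the pin.
- bar_post (a point): Centre of the round upright blue post (15 mm diameter, 36 mm tall, top 172 mm above the bench, 148 mm from the pin) on the bar's free end; this point is 159 mm above the bench, the bar's top face is at 137 mm, the tube caps under the closed bar at 120 mm. The closed bar's stop is a fixed post behind its end, 131 mm high.
- knob_turn (a joint): Angle (rad) of the speed knob, growing clockwise seen from above; 0 to 4.7, starts at 0.05 to 0.45. It stays where left; light friction (0.06 N m).
- knob_pull (a joint): How far (m) the knob is pulled up: 0 = pushed in, 0.010 = out at its stop, locked. Friction of about 4 N holds it wherever it is left. In this model it can be pulled up at any angle, and still turns when it is out.
- knob_grip (a point): Point on the upright axis of the round black knob, at the middle of the height to grip: 131 mm above the bench with the knob in. The grip is a ribbed cylinder of 39 mm diameter, from 20 mm below this point to 15 mm above it; below it is a skirt of 49 mm diameter, 6 mm high. It stands on the flat console top, 100 mm above the bench. With the bar closed the blue post is about 98 mm from this axis.
- knob_pointer (a point): Tip of the knob's white pointer, 31 mm out from the knob's axis, just above the ring; a white line runs on from it up the knob's side and across its top. Turns with the knob.
- set_mark (a point): Inner end of the 7.5 mm wide green mark on the flat metal ring round the knob, 31 mm out from the knob's axis. The ring is fixed and cannot be moved; its angle differs from start to start. The pointer has to turn 1.65 to 2.75 rad clockwise to come to it.
- mixer: The tube mixer: white, 180 mm deep (x), 300 mm wide (y), fixed to the bench; platform at its left, 30 mm high, carrying a white rack of purple-capped tubes (all fixed); console at its right, 100 mm high. Origin at the centre of its underside; x points from its front to its rear, y to its left.
- timer: Bystander: cream timer standing on edge, 36 x 66 x 73 mm, origin under its centre.
- tape_roll: Bystander: roll of brown tape lying flat, 92 mm diameter, 48 mm high, origin under its centre.
- marker_red: Bystander: black marker pen with red cap, 126 mm long, lying along its y, origin under its centre.
- dropper_bottle_1: Bystander: white dropper bottle with a blue band, 26 mm diameter, 75 mm tall, origin under its centre.
- dropper_bottle_2: Bystander: white dropper bottle with a yellow band, 26 mm diameter, 73 mm tall, origin under its centre.
- stapler: Bystander: blue and black stapler, 32 x 130 x 38 mm, long along its y, origin under its centre.
- test_cassette: Bystander: flat white test cassette, 22 x 90 x 10 mm, long along its y, origin under its centre.

How it is judged:
On the way, in this order (a step that is already met when the one before it is completed fails the run):
1. the hold-down bar is against its stop (joint below 0.04 rad), the knob still in (value of joint hold_bar below 0.04 rad and value of joint knob_pull below 0.003 m), for 0.2 s.
2. the knob's pointer is on the green mark (tip within 4 mm of it, seen from above), the knob still in (less than 3 mm out) and the bar still at its stop (value of joint hold_bar below 0.06 rad and horizontal distance between knob_pointer and set_mark below 0.004 m and value of joint knob_pull below 0.003 m), for 0.2 s.
3. the knob is pulled out at least 8 mm with its pointer on the mark (value of joint hold_bar below 0.06 rad and horizontal distance between knob_pointer and set_mark below 0.004 m and value of joint knob_pull above 0.008 m), for 0.2 s.
At the end, for the whole second after the job is handed in: The hold-down bar rests within 0.06 rad of its stop, the knob's pointer tip is within 4 mm of the green mark seen from above, the knob is out by more than 8 mm of its 10 mm, and all is at rest (all of step 3 and velocity of joint knob_turn between -0.05 and 0.05 rad/s and velocity of joint hold_bar between -0.05 and 0.05 rad/s); the robot touches nothing.
It fails at once if the knob is pulled out (more than 4 mm) with its pointer off the green mark (more than 8 mm) (value of joint knob_pull above 0.004 m and horizontal distance between knob_pointer and set_mark above 0.008 m).
It fails at once if another thing on the bench is moved more than 30 mm (distance of any of timer, tape_roll, marker_red, dropper_bottle_1, dropper_bottle_2, stapler, test_cassette from where it was at the start of the episode above 0.03 m).
It also fails if it takes over 61 s, if anything falls off the work surface, if the arm or the gripper's body presses on something with over 40 N, if the wrist force passes 120 N, or if a joint passes its speed limit or range.

## Working session

There is one attempt and no reset: what is moved stays moved. The work goes in short steps, Python scripts to look and compute and a shell command to move; the robot and the scene stay as the last step left them, time stands still between calls to the robot, and variables do not carry over. Pictures are saved under pics/ and viewed, and the job is handed in when it is done.

```bash
ls; mkdir -p pics
python3 - <<'E'
from rig import bot
import cv2
print(bot.sense())
for n in ["scene","top","wrist"]:
    c=bot.calibration(n); print(n,c)
    cv2.imwrite(f"pics/{n}0.png",bot.grab_frame(n)[:,:,::-1])
E
```

```text
pics
{'t': 0.0, 'qpos': array([-1.36457913e+00,  4.91558615e-01,  1.55950448e+00,  5.25465479e-06,
        1.09172423e+00, -1.05597207e-01]), 'dq': array([ 0.00056783,  0.00046663, -0.00029333,  0.00064927, -0.00108044,
        0.00094797]), 'effort': array([ 1.06163625e-03, -6.12646222e+01, -2.58178926e+01,  6.92666858e-02,
        4.81962925e-02, -1.05503564e-04]), 'tool_pos': array([ 0.19170857, -0.59458019,  0.2140434 ]), 'orientation': array([-5.96701074e-04,  9.87871083e-01,  1.55275135e-01, -2.77116008e-05]), 'contact_force': array([-0.01856716, -0.10163016, -0.25247636]), 'moment': array([0.05144587, 0.02629147, 0.00936205]), 'width': 0.09516234642537959}
scene {'mtx': array([[379.85532177,   0.        , 274.03003783],
       [  0.        , 379.85532177, 215.15680551],
       [  0.        ,   0.        ,   1.        ]]), 'dist': array([-0.08055522,  0.        ,  0.        ,  0.        ,  0.        ]), 'R': array([[-0.86080713, -0.50867673,  0.01609537],
       [-0.35898707,  0.58447001, -0.72768337],
       [ 0.36074834, -0.63217307, -0.68572433]]), 't': array([0.42569138, 0.
[... 252 characters left out ...]
  ]), 'R': array([[ 0.00877682, -0.99974912,  0.02060729],
       [-0.99172494, -0.01134228, -0.12787883],
       [ 0.12808048, -0.01931439, -0.99157569]]), 't': array([-0.09736753,  0.57012397,  1.3350057 ])}
wrist {'mtx': array([[290.02887742,   0.        , 277.50861259],
       [  0.        , 290.02887742, 214.87279619],
       [  0.        ,   0.        ,   1.        ]]), 'dist': array([-0.01033676,  0.        ,  0.        ,  0.        ,  0.        ]), 'R': array([[ 3.06896914e-01, -9.51742411e-01, -8.17274540e-04],
       [-9.15565451e-01, -2.95465654e-01,  2.72836862e-01],
       [-2.59911889e-01, -8.29845226e-02, -9.62059966e-01]]), 't': array([-0.62537964, -0.03195732,  0.39147149])}
```

View pics/scene0.png

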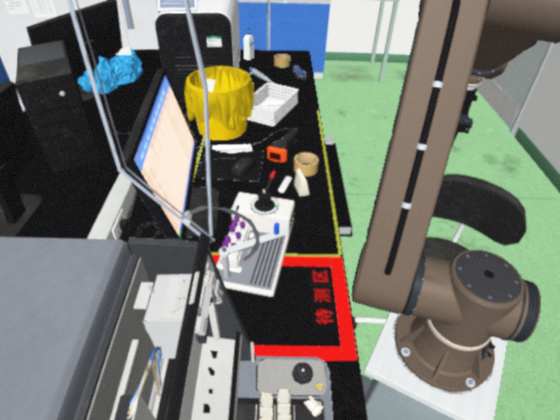

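View pics/top0.png

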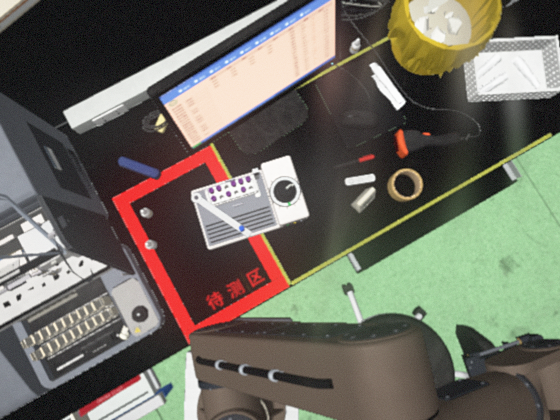

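View pics/wrist0.png

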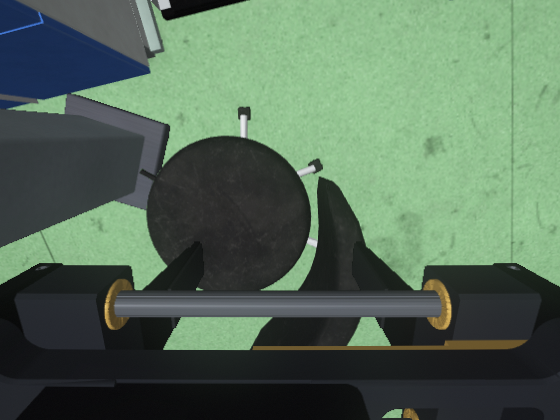

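Top view: mixer around px (250,203), knob at about (286,190), blue post about (241,229). I'll zoom both fixed views.

Run:
```python
import cv2
a=cv2.imread("pics/top0.png")[140:260,180:340]; cv2.imwrite("pics/top0z.png",cv2.resize(a,None,fx=5,fy=5,interpolation=cv2.INTER_CUBIC))
a=cv2.imread("pics/scene0.png")[170:300,200:320]; cv2.imwrite("pics/scene0z.png",cv2.resize(a,None,fx=4.5,fy=4.5,interpolation=cv2.INTER_CUBIC))
```

```text
(no output)
```

View pics/top0z.png

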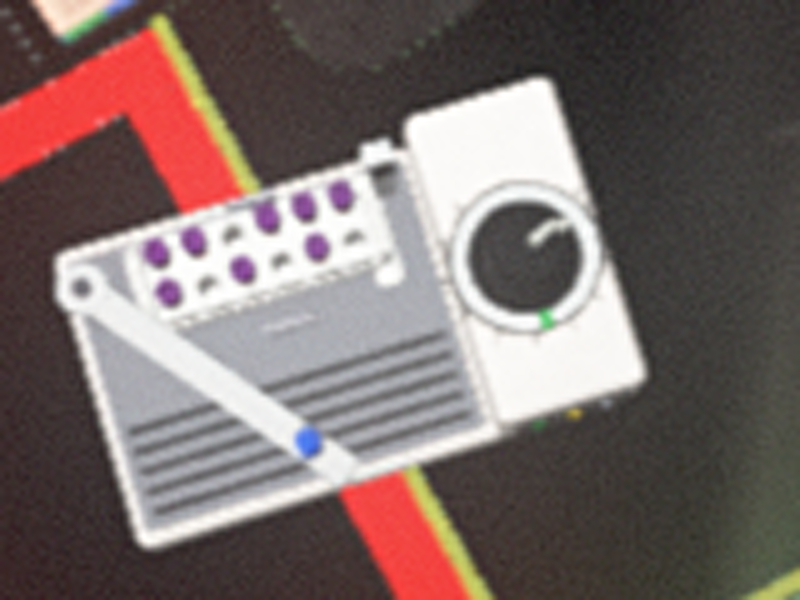

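View pics/scene0z.png

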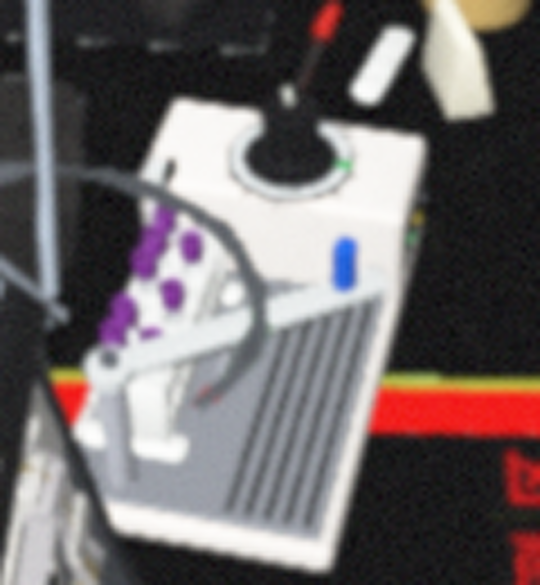

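The top view shows the post top at about (241.6,227.6), pin (196,197.4), ring centre (285.4,191.4), pointer tip (~294,184) and green mark (~289.4,204). The scene view shows post top (277,223.5), pin (223.8,250.4) and ring centre (265,205).

```bash
cat > h.py <<'E'
import numpy as np, cv2
from rig import bot
def ray(c,p):
    u=cv2.undistortPoints(np.array([[p]],float),c["mtx"],c["dist"])[0,0]
    R=c["R"];return -R.T@c["t"], R.T@np.array([u[0],u[1],1.])
def tri(obs):
    A=0;b=0
    for c,p in obs:
        o,d=ray(c,p);d=d/np.linalg.norm(d);P=np.eye(3)-np.outer(d,d);A=A+P;b=b+P@o
    X=np.linalg.solve(A,b);return X,[proj(c,X)-np.array(p) for c,p in obs]
def proj(c,X):
    return cv2.projectPoints(np.array([X],float),cv2.Rodrigues(c["R"])[0],c["t"],c["mtx"],c["dist"])[0][0,0]
def atz(c,p,z):
    o,d=ray(c,p);return o+d*(z-o[2])/d[2]
E
python3 - <<'E'
from h import *
np.set_printoptions(precision=4,suppress=True)
T=bot.calibration("top");S=bot.calibration("scene")
t=lambda x,y:(x/5+180-.4,y/5+140-.4); s=lambda x,y:(x/4.5+200-.4,y/4.5+170-.4)
for n,a,b,z in [("post",t(308,438),s(346,240),.172),("pin",t(80,287),s(107,362),.137),("ring",t(527,257),s(292,158),.101)]:
    print(n,*tri([(T,a),(S,b)]),atz(T,a,z))
for n,a,z in [("pt",t(570,220),.103),("green in",t(545,315),.101),("green mid",t(547,322),.101)]: print(n,atz(T,a,z))
k=atz(T,t(527,257),.101);p=atz(T,t(80,287),.137);print(np.linalg.norm(k-p))
E
```

```text
post [0.491  0.0001 0.1727] [array([0.0984, 0.231 ]), array([-0.2441, -0.0393])] [0.4916 0.0004 0.172 ]
pin [0.5734 0.1247 0.1377] [array([0.0131, 0.0249]), array([-0.029, -0.005])] [0.5736 0.1249 0.137 ]
ring [ 0.5982 -0.1146  0.0991] [array([0.0591, 0.1305]), array([-0.1283, -0.0215])] [ 0.5982 -0.1143  0.101 ]
pt [ 0.6188 -0.1378  0.103 ]
green in [ 0.5662 -0.1244  0.101 ]
green mid [ 0.5623 -0.1255  0.101 ]
0.24315589064005436
```

```bash
python3 -m creep '[[0,0,0.04,36,-17,-10,0],[0,0,0.08,72,-34,-20,0],[0,0,0.12,108,-51,-30,0],[0,0,0.16,144,-68,-40,0],[0,0,0.2,180,-85,-45,0],[0,0,0.24,216,-102,-45,0],[0,0,0.28,252,-120,-45,0],[0,0,0.311,288,-139,-45,0]]' 20
python3 - <<'E'
from h import *
s=bot.sense();print(s['t'],s['tool_pos'],s['orientation'],s['qpos'])
E
```

```text
t: 0.82
tool_pos: [0.4243, -0.3727, 0.2597]
orientation: [0.0, 1.0, -0.001, 0.0]
contact_force: [0.2, -1.3, -0.1]
width: 0.0472
0.8167 [ 0.42432855 -0.37267956  0.25971117] [ 9.73126596e-05  9.99999705e-01 -7.60868310e-04  4.94744012e-05] [-8.37612321e-01  3.61158077e-01  1.64967055e+00 -6.28836709e-05
  1.13055323e+00  7.34732535e-01]
```

```bash
python3 -m creep '[[0,0,0,5,-37,0,0],[0,0,0,10,-74,0,0],[0,0,0,15,-111,0,0],[0,0,0,20,-148,0,0],[0,0,0,25,-185,0,0],[0,0,0,30,-222,0,0],[0,0,0,36,-259,0,0],[0,0,0,36,-290,0,0]]'
python3 - <<'E'
from h import *
c=bot.calibration("wrist");print(bot.sense()['tool_pos'],-c['R'].T@c['t'])
cv2.imwrite("pics/w1.png",bot.grab_frame("wrist")[:,:,::-1])
E
```

```text
t: 1.48
tool_pos: [0.4592, -0.082, 0.2596]
orientation: [-0.0, 1.0, 0.001, 0.0]
contact_force: [1.2, 0.0, 0.3]
width: 0.0003
[ 0.4592048  -0.08203581  0.25961303] [ 0.53554653 -0.08285433  0.43032953]
```

View pics/w1.png

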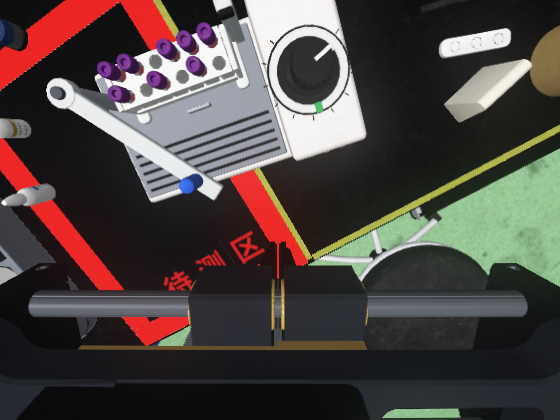

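The wrist view shows the ring centre at about (309,69), the green mark's inner end at (318,103), the post top at (184,185) and the pin at (61,91).

Run:
```python
from h import *
import cv2
np.set_printoptions(precision=4,suppress=True)
T=bot.calibration("top");S=bot.calibration("scene");c=bot.calibration("wrist")
t=lambda x,y:(x/5+180-.4,y/5+140-.4)
for n,a,b,z in [("post",t(308,438),(184,184),.172),("pin",t(80,287),(61,91),.137),("ring",t(527,257),(309,69),.101)]:
    print(n,*tri([(T,a),(c,b)]),atz(c,b,z))
print("green",atz(c,(318,103),.101))
im=cv2.imread("pics/w1.png");cv2.imwrite("pics/w1k.png",cv2.resize(im[15:125,255:365],None,fx=5,fy=5,interpolation=cv2.INTER_CUBIC))
cv2.imwrite("pics/w1p.png",cv2.resize(im[150:260,160:300],None,fx=5,fy=5,interpolation=cv2.INTER_CUBIC))
```

```text
post [0.4914 0.0004 0.1836] [array([-0.2446, -0.2732]), array([0.8298, 0.7717])] [0.4901 0.0049 0.172 ]
pin [0.5729 0.1246 0.1384] [array([0.0028, 0.1984]), array([-0.1774, -0.6068])] [0.5725 0.1256 0.137 ]
ring [ 0.6043 -0.1153  0.0663] [array([-0.1411, -0.2377]), array([0.3292, 0.649 ])] [ 0.5983 -0.1115  0.101 ]
green [ 0.5653 -0.1221  0.101 ]
```

View pics/w1k.png

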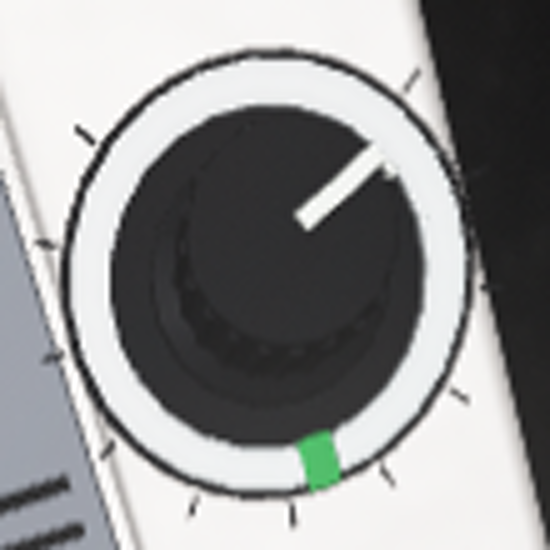

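View pics/w1p.png

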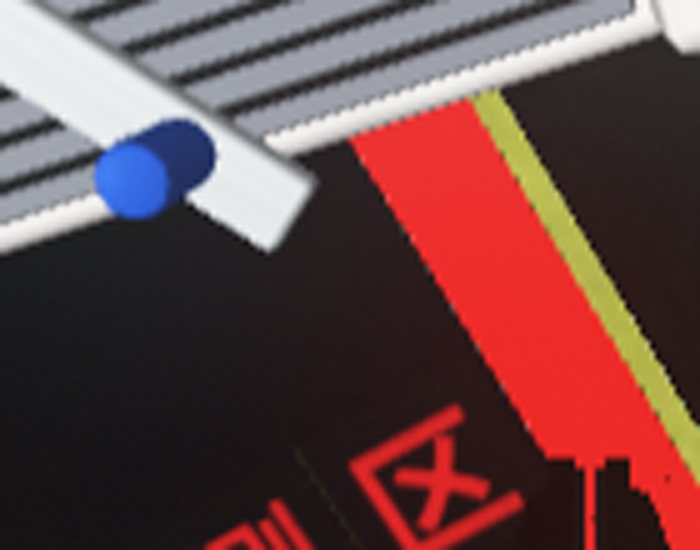

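```bash
python3 -m creep '[[0,0,0,0,-34,0,0],[0,0,0,0,-68,0,0],[0,0,0,0,-103,0,0],[0,0,0,0,-103,35,0],[0,0,0,0,-103,70,0],[0,0,0,0,-103,95,0],[0,0,0,0,-103,109,0],[0,0,0,0,-103,109,0]]'
python3 - <<'E'
from h import *
print(bot.sense()['tool_pos'],bot.sense()['contact_force'])
im=bot.grab_frame("wrist")[:,:,::-1]
cv2.imwrite("pics/w2.png",im)
E
```

```text
t: 2.2
tool_pos: [0.4576, 0.019, 0.1481]
orientation: [-0.0, 1.0, 0.0, -0.003]
contact_force: [-0.6, 0.1, 0.1]
width: 0.0006
[0.45755772 0.01896427 0.1480809 ] [-0.57197229  0.11116769  0.14874157]
```

View pics/w2.png

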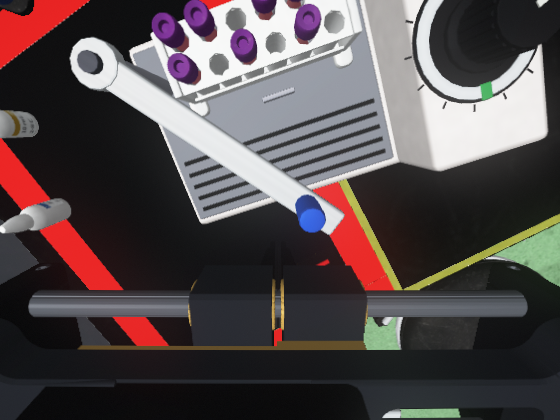

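Run:
```python
import numpy as np
pin=np.array([.573,.125]);s=np.array([.458,.019])
for th in np.linspace(-2.2,-1.24,17):
    u=np.array([np.cos(th),np.sin(th)]);n=np.array([u[1],-u[0]])
    w=pin+.148*u+.019*n;d=(w-s)*1000
    print(round(th,2),w.round(4),"rows x,y",d[0].round(),(-d[1]).round())
```

```text
-2.2 [0.4705 0.0165] rows x,y 13.0 2.0
-2.14 [0.4772 0.0106] rows x,y 19.0 8.0
-2.08 [0.4843 0.005 ] rows x,y 26.0 14.0
-2.02 [ 4.916e-01 -1.000e-04] rows x,y 34.0 19.0
-1.96 [ 0.4993 -0.0047] rows x,y 41.0 24.0
-1.9 [ 0.5072 -0.0089] rows x,y 49.0 28.0
-1.84 [ 0.5153 -0.0126] rows x,y 57.0 32.0
-1.78 [ 0.5237 -0.0158] rows x,y 66.0 35.0
-1.72 [ 0.5322 -0.0185] rows x,y 74.0 38.0
-1.66 [ 0.5409 -0.0207] rows x,y 83.0 40.0
-1.6 [ 0.5497 -0.0224] rows x,y 92.0 41.0
-1.54 [ 0.5586 -0.0235] rows x,y 101.0 43.0
-1.48 [ 0.5675 -0.0241] rows x,y 109.0 43.0
-1.42 [ 0.5764 -0.0242] rows x,y 118.0 43.0
-1.36 [ 0.5854 -0.0237] rows x,y 127.0 43.0
-1.3 [ 0.5943 -0.0227] rows x,y 136.0 42.0
-1.24 [ 0.6031 -0.0211] rows x,y 145.0 40.0
```

```bash
python3 -m creep '[[0,0,0,13,2,0,0],[0,0,0,19,8,0,0],[0,0,0,26,14,0,0],[0,0,0,34,19,0,0],[0,0,0,41,24,0,0],[0,0,0,49,28,0,0],[0,0,0,57,32,0,0],[0,0,0,66,35,0,0]]'
python3 - <<'E'
from h import *
cv2.imwrite("pics/w3.png",bot.grab_frame("wrist")[:,:,::-1])
E
```

```text
t: 2.92
tool_pos: [0.5256, -0.0167, 0.1506]
orientation: [0.0, 1.0, 0.0, -0.0]
contact_force: [-0.2, 0.4, -0.5]
width: 0.0005
```

View pics/w3.png

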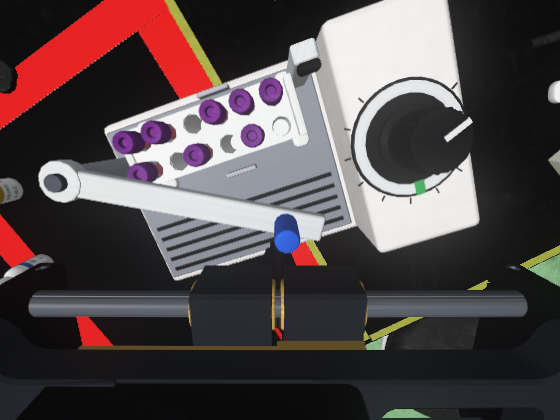

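The bar has swung with the tool and the post at (287,232) sits right on the finger tips. I'll continue along the arc.

```bash
python3 -m creep '[[0,0,0,8,3,0,0],[0,0,0,17,5,0,0],[0,0,0,26,6,0,0],[0,0,0,35,8,0,0],[0,0,0,43,8,0,0],[0,0,0,52,8,0,0],[0,0,0,59,8,0,0],[0,0,0,64,8,0,0]]'
python3 - <<'E'
from h import *
cv2.imwrite("pics/w4.png",bot.grab_frame("wrist")[:,:,::-1])
E
```

```text
t: 3.63
tool_pos: [0.5898, -0.024, 0.1505]
orientation: [0.0, 1.0, 0.0, 0.0]
contact_force: [-0.1, 1.1, -0.5]
width: 0.0003
```

View pics/w4.png

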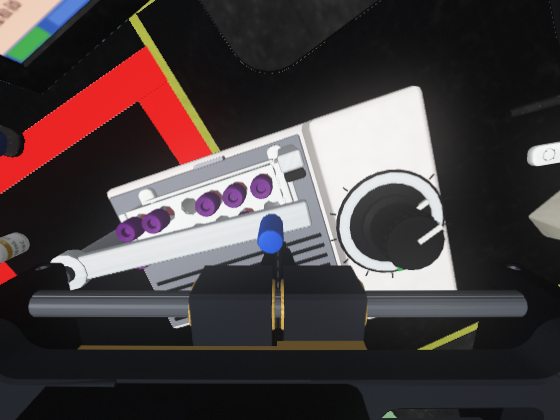

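The bar is nearly closed; the stop post is at (290,165), still ahead of the bar end. I'll go on in small steps.

```bash
python3 -m creep '[[0,0,0,2,0,0,0],[0,0,0,4,-1,0,0],[0,0,0,5,-1,0,0],[0,0,0,6,-1,0,0],[0,0,0,7,-2,0,0],[0,0,0,8,-2,0,0],[0,0,0,9,-2,0,0],[0,0,0,9,-2,0,0]]'
```

```text
t: 4.35
tool_pos: [0.5981, -0.022, 0.1507]
orientation: [0.0, 1.0, 0.0, 0.0]
contact_force: [-0.8, -0.4, -0.8]
width: 0.0002
```

```bash
python3 -m creep '[[0,0,0,1,0,0,0],[0,0,0,2,0,0,0],[0,0,0,3,-1,0,0],[0,0,0,4,-1,0,0],[0,0,0,5,-1,0,0],[0,0,0,6,-1,0,0],[0,0,0,6,-1,0,0],[0,0,0,6,-1,0,0]]';python3 - <<'E'
from h import *
cv2.imwrite("pics/w5.png",bot.grab_frame("wrist")[:,:,::-1])
E
```

```text
t: 5.02
tool_pos: [0.6001, -0.0216, 0.1504]
orientation: [0.0, 1.0, 0.001, -0.005]
contact_force: [-21.9, -4.7, 11.1]
width: 0.0003
```

View pics/w5.png

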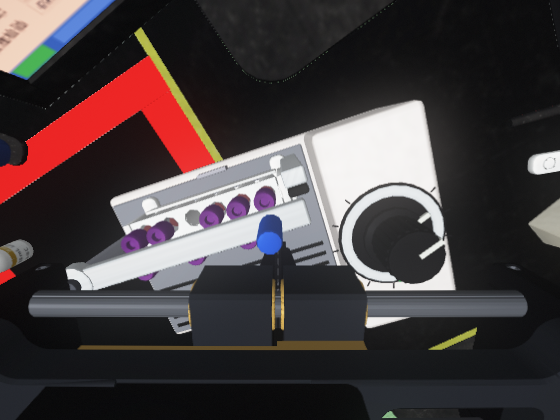

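```bash
python3 -m creep '[[0,0,0,-4,1,0,0],[0,0,0,-12,4,0,0],[0,0,0,-25,8,-5,0],[0,0,0,-25,8,-40,0],[0,0,0,-25,8,-75,0],[0,0,0,-25,8,-105,0],[0,0,0,-25,8,-110,0],[0,0,0,-25,8,-110,0]]';python3 - <<'E'
from h import *
cv2.imwrite("pics/w6.png",bot.grab_frame("wrist")[:,:,::-1])
a=bot.grab_frame("top")[:,:,::-1][140:260,180:340]; cv2.imwrite("pics/top6z.png",cv2.resize(a,None,fx=5,fy=5,interpolation=cv2.INTER_CUBIC))
E
```

```text
t: 5.73
tool_pos: [0.5796, -0.0294, 0.2627]
orientation: [0.0, 1.0, 0.0, 0.002]
contact_force: [-0.3, 0.8, -0.5]
width: -0.0
```

View pics/w6.png

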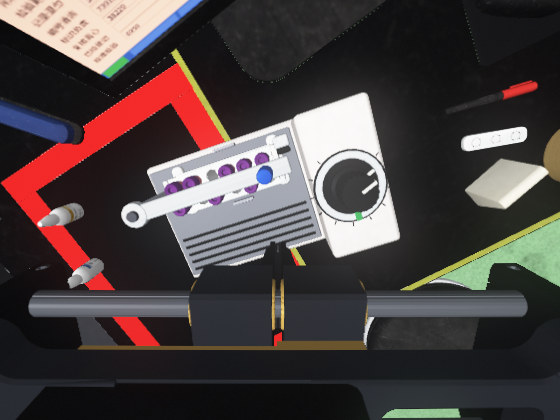

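View pics/top6z.png

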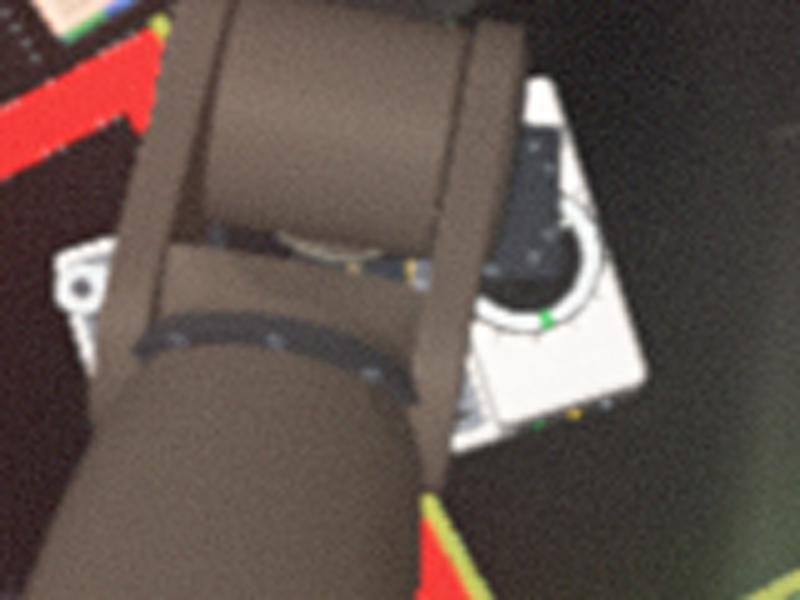

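Run:
```python
from h import *
im=cv2.imread("pics/w6.png")[90:290,110:410];cv2.imwrite("pics/w6z.png",cv2.resize(im[:170],None,fx=2.66,fy=2.66,interpolation=cv2.INTER_CUBIC))
im=cv2.imread("pics/w6.png");cv2.imwrite("pics/w6k.png",cv2.resize(im[135:235,300:400],None,fx=6,fy=6,interpolation=cv2.INTER_CUBIC))
```

```text
(no output)
```

View pics/w6z.png

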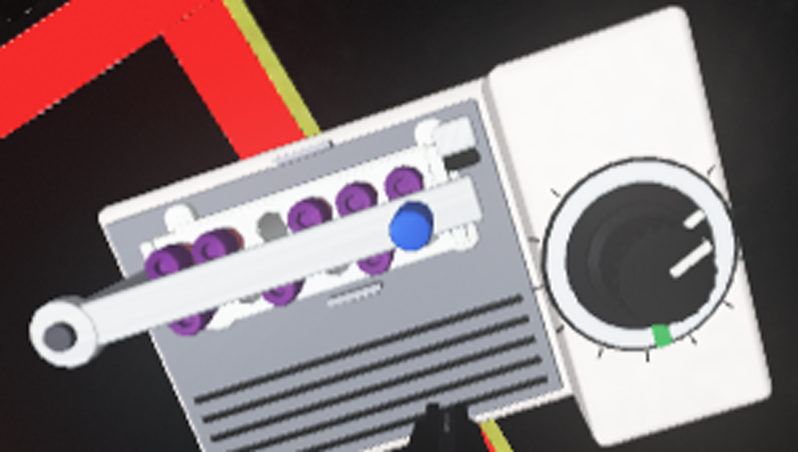

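View pics/w6k.png

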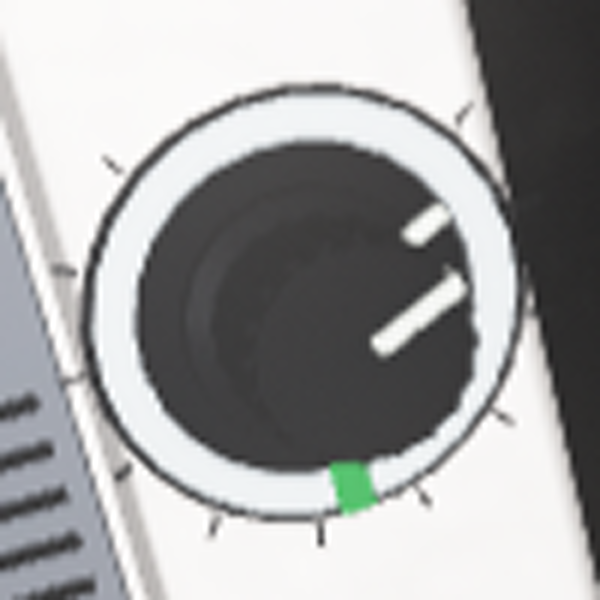

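Run:
```python
from h import *
np.set_printoptions(precision=4,suppress=True)
c=bot.calibration("wrist");S=bot.calibration("top")
z=lambda x,y:(x/2.66+110-.3,y/2.66+90-.3); k=lambda x,y:(x/6+300-.4,y/6+135-.4)
pin=atz(c,z(60,337),.137);po=atz(c,z(411,230),.172);pb=atz(c,z(411,230),.172)
d=po-pin;print(pin,po,np.linalg.norm(d[:2]),np.arctan2(d[1],d[0]))
A=atz(c,z(700,40),.1);B=atz(c,z(766,360),.1);print("right edge",np.arctan2(*(A-B)[[1,0]])-np.pi/2)
A=atz(c,z(505,120),.1);B=atz(c,z(590,400),.1);print("left edge",np.arctan2(*(A-B)[[1,0]])-np.pi/2)
A=atz(c,z(510,66),.1);B=atz(c,z(660,14),.1);print("rear edge",np.arctan2(*(B-A)[[1,0]]))
A=atz(c,z(110,208),.03);B=atz(c,z(480,84),.03)
print("ring",atz(c,k(303,302),.101),"green in",atz(c,k(349,464),.101),atz(c,k(357,508),.101))
print("ptr", atz(c,k(447,210),.103), "line top",atz(c,k(380,348),.146),atz(c,k(460,285),.146))
```

```text
[0.5698 0.1232 0.137 ] [ 0.6175 -0.0183  0.172 ] 0.14924561900046962 -1.2458958515238303
right edge -1.2701007094220544
left edge -1.246190071311221
rear edge -1.248915777275938
ring [ 0.5972 -0.1135  0.101 ] green in [ 0.5651 -0.1247  0.101 ] [ 0.5561 -0.127   0.101 ]
ptr [ 0.615  -0.1388  0.103 ] line top [ 0.5974 -0.1154  0.146 ] [ 0.608  -0.1278  0.146 ]
```

The bar direction (-1.246 rad) agrees with the console edges (-1.25), and the stop took 22 N, so the bar is closed. The knob is at about (0.5975,-0.114) and the turn to the mark is about 1.9 rad. Next I'll move over the knob, open and turned back 0.9 rad.

```bash
python3 -m creep '[[0,0,-0.11,4,20,0,1],[0,0,-0.22,9,40,0,1],[0,0,-0.34,13,60,0,1],[0,0,-0.46,18,85,0,1],[0,0,-0.57,18,85,0,1],[0,0,-0.68,18,85,0,1],[0,0,-0.8,18,85,0,1],[0,0,-0.9,18,85,0,1]]'
python3 - <<'E'
from h import *
s=bot.sense();print(s['tool_pos'],s['orientation'],s['qpos'],s['contact_force'])
cv2.imwrite("pics/w7.png",bot.grab_frame("wrist")[:,:,::-1])
s=bot.sense();print(s['tool_pos'],s['orientation'])
E
```

```text
t: 6.5
tool_pos: [0.5965, -0.1142, 0.2584]
orientation: [-0.001, 0.899, 0.438, -0.001]
contact_force: [0.3, 0.5, -0.4]
width: 0.0485
[ 0.59650361 -0.11423154  0.25836256] [-0.00106514  0.89902616  0.43789205 -0.00117376] [-2.97910205e-01  4.27437506e-01  1.54537868e+00 -4.89986233e-05
  1.17194616e+00  3.66398733e-01] [ 0.33908436  0.52918038 -0.43212042]
[ 0.59651252 -0.11415784  0.25845263] [-0.00101849  0.89765391  0.44069842 -0.00114631]
```

View pics/w7.png

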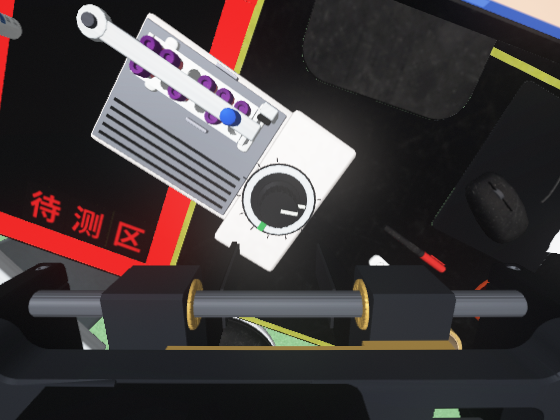

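Run:
```python
from h import *
np.set_printoptions(precision=4,suppress=True)
c=bot.calibration("wrist");T=bot.calibration("top")
im=cv2.imread("pics/w7.png")[155:245,235:325];cv2.imwrite("pics/w7k.png",cv2.resize(im,None,fx=6,fy=6,interpolation=cv2.INTER_CUBIC))
print(atz(c,(279,200.5),.101), tri([(c,(279,200.5)),(T,(285,191))]))
```

```text
[ 0.5976 -0.1151  0.101 ] (array([ 0.5979, -0.1144,  0.1038]), [array([-0.1641, -0.0821]), array([ 0.0689, -0.034 ])])
```

View pics/w7k.png

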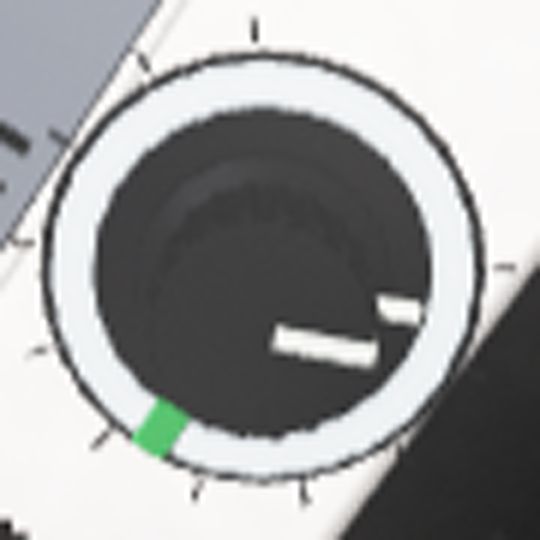

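Run:
```python
from h import *
np.set_printoptions(precision=4,suppress=True)
c=bot.calibration("wrist");k=lambda x,y:(x/6+235-.4,y/6+155-.4)
C=atz(c,k(263,266),.101);P=atz(c,k(421,311),.103);P2=atz(c,k(378,305),.108);G=atz(c,k(169,405),.101)
f=lambda v:(np.linalg.norm(v[:2]),np.arctan2(v[1],v[0]))
print(C,f(P-C),f(P2-C),f(G-C))
```

```text
[ 0.5982 -0.1133  0.101 ] (np.float64(0.03167325988193177), np.float64(-0.9271524789196659)) (np.float64(0.02266540629928927), np.float64(-0.9252378040543993)) (np.float64(0.0336743734593498), np.float64(-2.8116109949575696))
```

```bash
python3 -m creep '[[0,0,0,1,1,5,1],[0,0,0,1,1,15,1],[0,0,0,1,1,30,1],[0,0,0,1,1,55,1],[0,0,0,1,1,85,1],[0,0,0,1,1,115,1],[0,0,0,1,1,135,1],[0,0,0,1,1,141,1]]'
```

```text
t: 7.22
tool_pos: [0.5965, -0.1133, 0.1151]
orientation: [-0.002, 0.901, 0.434, -0.002]
contact_force: [0.3, -0.1, -0.4]
width: 0.095
```

```bash
python3 -m creep '[[0,0,0,0,0,0,0.7],[0,0,0,0,0,0,0.5],[0,0,0,0,0,0,0.3],[0,0,0,0,0,0,0.3],[0,0,0,0,0,0,0.3],[0,0,0,0,0,0,0.3],[0,0,0,0,0,0,0.3],[0,0,0,0,0,0,0.3]]' 15
```

```text
t: 7.88
tool_pos: [0.5985, -0.114, 0.1199]
orientation: [0.0, 0.9, 0.435, 0.0]
contact_force: [0.9, 0.2, -0.5]
width: 0.0471
```

```bash
python3 -m creep '[[0,0,0,0,0,0,0.3],[0,0,0,0,0,0,0.3],[0,0,0,0,0,0,0.3],[0,0,0,0,0,0,0.3],[0,0,0,0,0,0,0.3],[0,0,0.05,0,0,0,0.3],[0,0,0.12,0,0,0,0.3],[0,0,0.2,0,0,0,0.3]]'; python3 -c "
from rig import bot;s=bot.sense();print(s['contact_force'],s['moment'])"
```

```text
t: 8.55
tool_pos: [0.5979, -0.1135, 0.1198]
orientation: [-0.0, 0.94, 0.342, -0.0]
contact_force: [-3.8, 2.5, 5.1]
width: 0.0385
[-3.77251487  2.52720926  5.05960791] [0.55945669 0.78781306 0.06529769]
```

Gripped at 38.5 mm wide, with 0.065 N m turning it. I'll continue to a total of 0.94 rad.

```bash
python3 -m creep '[[0,0,0.1,0,0,0,0.3],[0,0,0.2,0,0,0,0.3],[0,0,0.3,0,0,0,0.3],[0,0,0.4,0,0,0,0.3],[0,0,0.5,0,0,0,0.3],[0,0,0.6,0,0,0,0.3],[0,0,0.7,0,0,0,0.3],[0,0,0.74,0,0,0,0.3]]'
```

```text
t: 9.22
tool_pos: [0.5979, -0.1136, 0.1198]
orientation: [-0.0, 1.0, -0.022, -0.001]
contact_force: [-5.2, 3.2, 5.9]
width: 0.0388
```

```bash
python3 -m creep '[[0,0,0,0,0,0,0.3],[0,0,0,0,0,0,0.8],[0,0,0,0,0,0,0.8],[0,0,0,0,0,0,0.8],[0,0,0,0,0,0,0.8],[0,0,-0.1,0,0,0,0.8],[0,0,-0.2,0,0,0,0.8],[0,0,-0.3,0,0,0,0.8]]'
python3 - <<'E'
from h import *
cv2.imwrite("pics/w8.png",bot.grab_frame("wrist")[:,:,::-1])
E
```

```text
t: 9.88
tool_pos: [0.5986, -0.1141, 0.1196]
orientation: [0.0, 0.991, 0.132, 0.0]
contact_force: [-0.2, -0.4, 0.3]
width: 0.0748
```

View pics/w8.png

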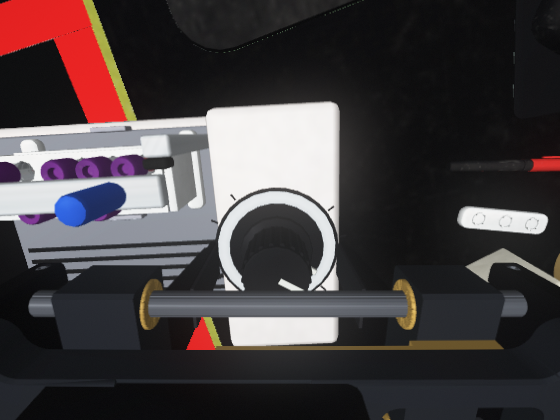

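The knob's line (about (290,284)) has turned toward the operator, released at 75 mm. I'll turn back another 0.64 rad, then regrip.

```bash
python3 -m creep '[[0,0,-0.1,0,0,0,0.8],[0,0,-0.2,0,0,0,0.8],[0,0,-0.3,0,0,0,0.8],[0,0,-0.4,0,0,0,0.8],[0,0,-0.5,0,0,0,0.8],[0,0,-0.6,0,0,0,0.8],[0,0,-0.64,0,0,0,0.7],[0,0,-0.64,0,0,0,0.5]]'
```

```text
t: 10.6
tool_pos: [0.5985, -0.114, 0.1195]
orientation: [0.0, 0.9, 0.435, 0.0]
contact_force: [0.9, -0.2, -0.4]
width: 0.0674
```

```bash
python3 -m creep '[[0,0,0,0,0,0,0.3],[0,0,0,0,0,0,0.3],[0,0,0,0,0,0,0.3],[0,0,0,0,0,0,0.3],[0,0,0,0,0,0,0.3],[0,0,0,0,0,0,0.3],[0,0,0,0,0,0,0.3],[0,0,0,0,0,0,0.3]]' 15
```

```text
t: 11.27
tool_pos: [0.5979, -0.1136, 0.1197]
orientation: [-0.0, 0.9, 0.435, -0.0]
contact_force: [-5.0, 3.6, 4.2]
width: 0.0387
```

```bash
python3 -m creep '[[0,0,0.1,0,0,0,0.3],[0,0,0.2,0,0,0,0.3],[0,0,0.32,0,0,0,0.3],[0,0,0.44,0,0,0,0.3],[0,0,0.56,0,0,0,0.3],[0,0,0.68,0,0,0,0.3],[0,0,0.8,0,0,0,0.3],[0,0,0.91,0,0,0,0.3]]'
```

```text
t: 11.93
tool_pos: [0.5979, -0.1136, 0.1197]
orientation: [-0.0, 1.0, -0.008, -0.001]
contact_force: [-4.1, 3.9, 3.5]
width: 0.0386
```

```bash
python3 -m creep '[[0,0,0,0,0,0,0.3],[0,0,0,0,0,0,0.3],[0,0,0,0,0,0,0.8],[0,0,0,0,0,0,0.8],[0,0,0,0,0,0,0.8],[0,0,0,0,0,0,0.8],[0,0,0,0,0,0,0.8],[0,0,0,0,0,-30,0.8]]'
```

```text
t: 12.6
tool_pos: [0.5964, -0.1135, 0.1454]
orientation: [-0.001, 1.0, -0.005, -0.004]
contact_force: [-0.6, 0.0, -0.5]
width: 0.0721
```

```bash
python3 -m creep '[[0,0,0,-15,0,-30,0.8],[0,0,0,-30,0,-60,0.8],[0,0,0,-45,0,-90,0.8],[0,0,0,-60,0,-110,0.8],[0,0,0,-60,0,-110,0.8],[0,0,0,-60,0,-110,0.8],[0,0,0,-60,0,-110,0.8],[0,0,0,-60,0,-110,0.8]]'
python3 - <<'E'
from h import *
im=bot.grab_frame("wrist")[:,:,::-1]
cv2.imwrite("pics/w9.png",im)
a=bot.grab_frame("scene")[:,:,::-1][170:300,200:320]; cv2.imwrite("pics/scene9z.png",cv2.resize(a,None,fx=4.5,fy=4.5,interpolation=cv2.INTER_CUBIC))
E
```

```text
t: 13.27
tool_pos: [0.5386, -0.1133, 0.2582]
orientation: [-0.0, 1.0, -0.005, -0.001]
contact_force: [-0.1, -1.0, -0.0]
width: 0.0759
```

View pics/w9.png

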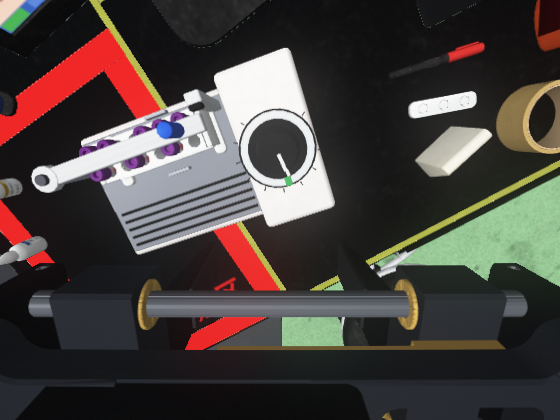

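Run:
```python
from h import *
im=cv2.imread("pics/w9.png")
cv2.imwrite("pics/w9k.png",cv2.resize(im[100:200,230:330],None,fx=6,fy=6,interpolation=cv2.INTER_CUBIC))
```

View pics/w9k.png

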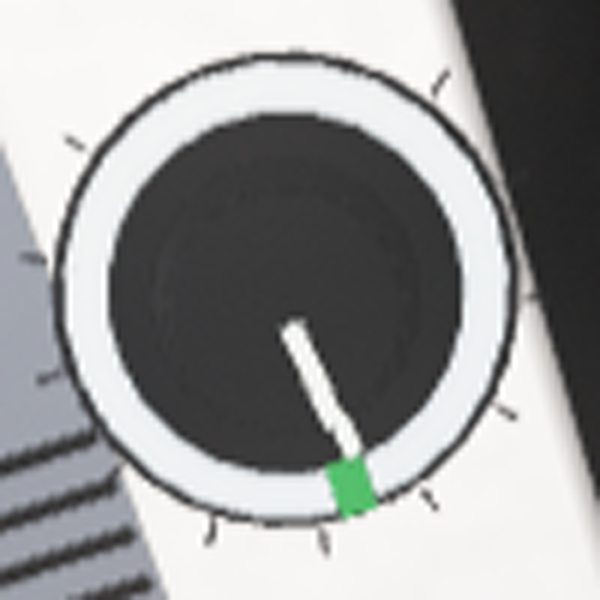

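The pointer tip (353,458 zoomed) is about 1.2 mm short of the middle of the mark (346,461), well within tolerance. I'll regrip, add 0.04 rad, then pull.

```bash
python3 -m creep '[[0,0,0,30,0,0,0.9],[0,0,0,60,0,5,0.9],[0,0,0,60,0,30,0.9],[0,0,0,60,0,60,0.9],[0,0,0,60,0,90,0.9],[0,0,0,60,0,115,0.9],[0,0,0,60,0,132,0.9],[0,0,0,60,0,139,0.9]]'
```

```text
t: 14.03
tool_pos: [0.5974, -0.1135, 0.117]
orientation: [-0.001, 1.0, -0.005, -0.002]
contact_force: [0.6, -0.6, -0.3]
width: 0.0856
```

```bash
python3 -m creep '[[0,0,0,0,0,0,0.7],[0,0,0,0,0,0,0.5],[0,0,0,0,0,0,0.3],[0,0,0,0,0,0,0.3],[0,0,0,0,0,0,0.3],[0,0,0,0,0,0,0.3],[0,0,0,0,0,0,0.3],[0,0,0,0,0,0,0.3]]' 20
```

```text
t: 14.7
tool_pos: [0.5985, -0.1137, 0.121]
orientation: [-0.0, 1.0, -0.005, 0.0]
contact_force: [-0.2, 7.4, 4.9]
width: 0.0385
```

```bash
python3 -m creep '[[0,0,0,0,0,0,0.3],[0,0,0,0,0,0,0.3],[0,0,0,0,0,0,0.3],[0,0,0.01,0,0,0,0.3],[0,0,0.02,0,0,0,0.3],[0,0,0.03,0,0,0,0.3],[0,0,0.04,0,0,0,0.3],[0,0,0.04,0,0,0,0.3]]'
python3 - <<'E'
from h import *
print(bot.sense()['moment'])
cv2.imwrite("pics/w10.png",bot.grab_frame("wrist")[:,:,::-1])
E
```

```text
t: 15.37
tool_pos: [0.5985, -0.1136, 0.121]
orientation: [-0.0, 1.0, -0.025, 0.0]
contact_force: [-1.8, 5.3, 4.8]
width: 0.0385
[0.76992182 0.13272003 0.04215948]
```

View pics/w10.png

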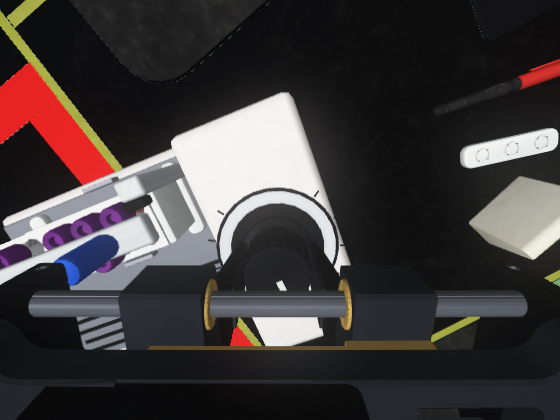

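The grip is holding and the bar and post at (100,250) are clear of the fingers. Now the straight pull.

```bash
python3 -m creep '[[0,0,0,0,0,-2,0.3],[0,0,0,0,0,-4,0.3],[0,0,0,0,0,-6,0.3],[0,0,0,0,0,-8,0.3],[0,0,0,0,0,-10,0.3],[0,0,0,0,0,-11,0.3],[0,0,0,0,0,-12,0.3],[0,0,0,0,0,-12,0.3]]' 30
```

```text
t: 16.08
tool_pos: [0.5982, -0.1136, 0.1313]
orientation: [-0.0, 1.0, -0.025, -0.001]
contact_force: [5.2, 4.1, -14.0]
width: 0.0384
```

It rose 10.3 mm and the force jumped to 14 N, so it is at the stop. Release and back off to look.

```bash
python3 -m creep '[[0,0,0,0,0,0,0.3],[0,0,0,0,0,0,0.3],[0,0,0,0,0,0,0.8],[0,0,0,0,0,0,0.8],[0,0,0,0,0,0,0.8],[0,0,0,0,0,0,0.8],[0,0,0,0,0,0,0.8],[0,0,0,0,0,-20,0.8]]'
```

```text
t: 16.75
tool_pos: [0.597, -0.1137, 0.1501]
orientation: [-0.001, 1.0, -0.025, -0.002]
contact_force: [0.5, -0.8, 0.2]
width: 0.0724
```

```bash
python3 -m creep '[[0,0,0,0,0,-30,0.8],[0,0,0,-25,0,-60,0.8],[0,0,0,-45,0,-90,0.8],[0,0,0,-60,0,-110,0.8],[0,0,0,-60,0,-110,0.8],[0,0,0,-60,0,-110,0.8],[0,0,0,-60,0,-110,0.8],[0,0,0,-60,0,-110,0.8]]'
python3 - <<'E'
from h import *
im=bot.grab_frame("wrist")[:,:,::-1]
cv2.imwrite("pics/w11.png",im)
cv2.imwrite("pics/w11k.png",cv2.resize(im[85:225,20:340],None,fx=2.5,fy=2.5,interpolation=cv2.INTER_CUBIC))
cv2.imwrite("pics/w11kk.png",cv2.resize(im[100:200,230:330],None,fx=6,fy=6,interpolation=cv2.INTER_CUBIC))
E
```

```text
t: 17.42
tool_pos: [0.5387, -0.1109, 0.2613]
orientation: [-0.0, 1.0, -0.025, -0.001]
contact_force: [0.9, 0.6, -0.9]
width: 0.076
```

View pics/w11k.png

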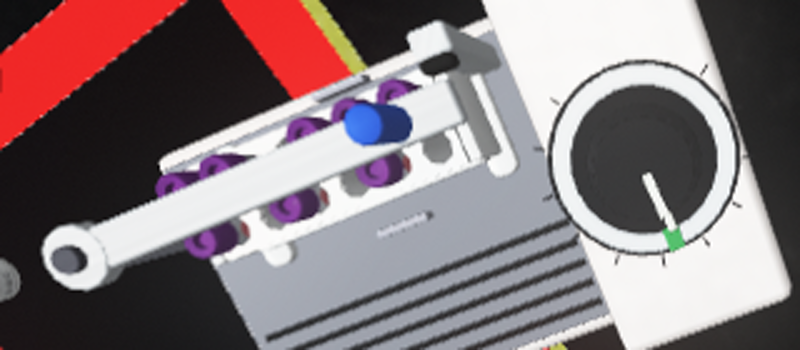

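View pics/w11kk.png

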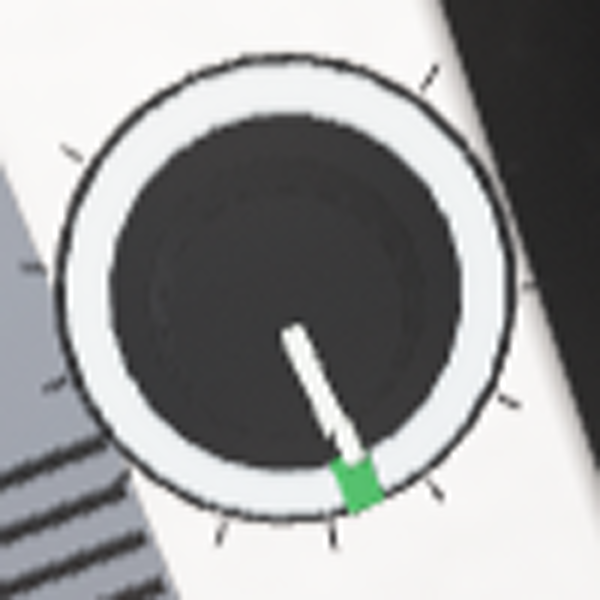

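The pointer sits on the green mark. The dark gap between the bar end and the stop, and the knob's height, need a check.

Run:
```python
from h import *
im=cv2.imread("pics/w11.png")
cv2.imwrite("pics/w11s.png",cv2.resize(im[85:165,150:230],None,fx=7,fy=7,interpolation=cv2.INTER_CUBIC))
im=cv2.imread("pics/w5.png")
cv2.imwrite("pics/w5s.png",cv2.resize(im[140:260,240:340],None,fx=5,fy=5,interpolation=cv2.INTER_CUBIC))
a=bot.grab_frame("scene")[:,:,::-1][170:300,200:320]; cv2.imwrite("pics/scene11z.png",cv2.resize(a,None,fx=4.5,fy=4.5,interpolation=cv2.INTER_CUBIC))
```

```text
(no output)
```

View pics/w11s.png

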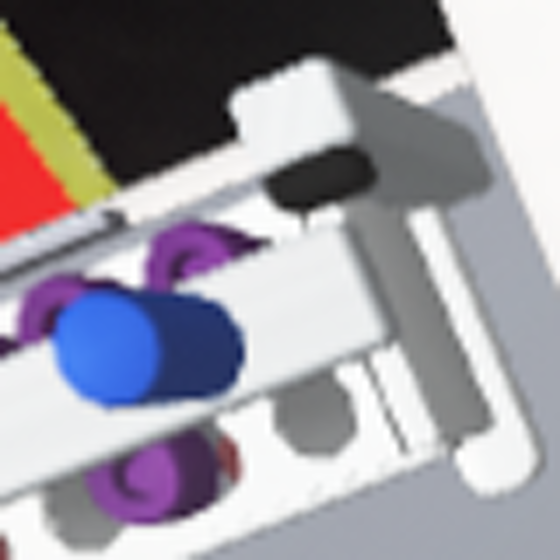

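View pics/w5s.png

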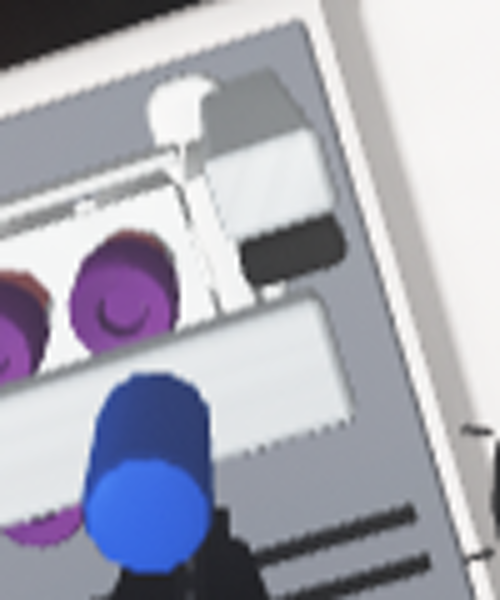

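View pics/scene11z.png

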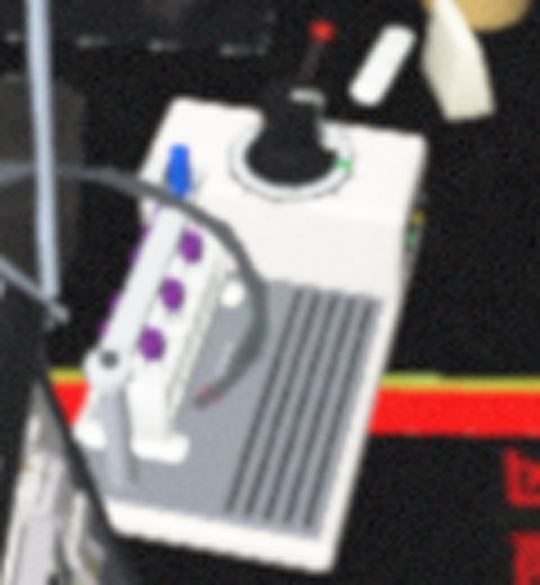

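View pics/scene9z.png

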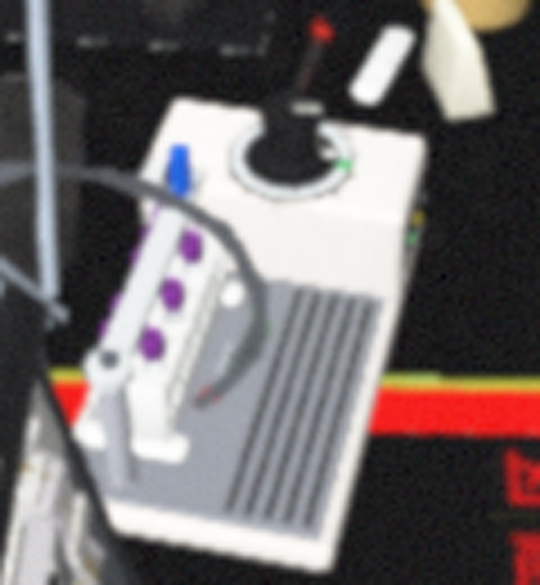

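The knob's top is visibly higher in the scene view (pointer line at y 108 → 95 zoomed), so it is out. To settle the bar, I'll fit its edges against the mixer's direction numerically.

Run:
```python
from h import *
im=cv2.imread("pics/w11.png")
cv2.imwrite("pics/w11L.png",cv2.resize(im[85:225,20:180],None,fx=5,fy=5,interpolation=cv2.INTER_CUBIC)[:600])
cv2.imwrite("pics/w11R.png",cv2.resize(im[40:240,200:345],None,fx=3,fy=3,interpolation=cv2.INTER_CUBIC)[:600])
```

```text
(no output)
```

View pics/w11L.png

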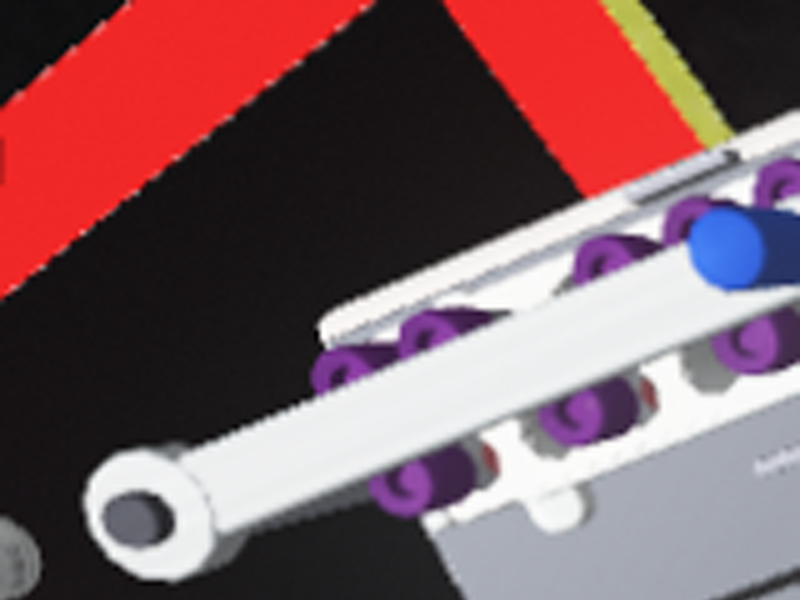

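View pics/w11R.png

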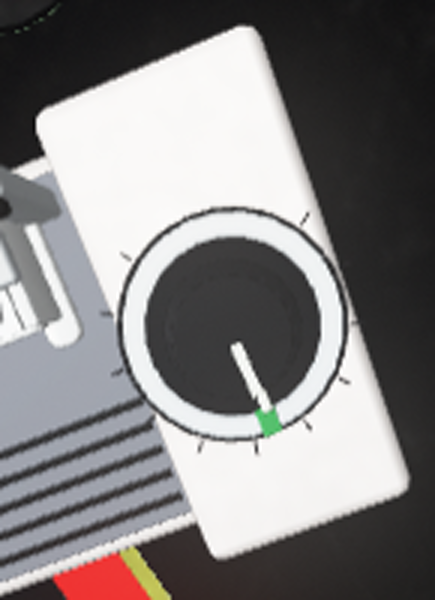

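Run:
```python
from h import *
np.set_printoptions(precision=4,suppress=True)
c=bot.calibration("wrist")
L=lambda x,y:(x/5+20-.4,y/5+85-.4);s=lambda x,y:(x/7+150-.43,y/7+85-.43);R=lambda x,y:(x/3+200-.33,y/3+40-.33)
def ang(a,b,z):
    A=atz(c,a,z);B=atz(c,b,z);d=B-A;return np.arctan2(d[1],d[0])
print("bar rear",ang(L(200,455),s(330,226),.137),ang(L(200,455),L(680,252),.137))
print("pin-post",[ (lambda d:(np.arctan2(d[1],d[0]),np.linalg.norm(d[:2])))(atz(c,L(728,249),.172)-atz(c,L(138,519),.137))])
print("console right",ang(R(262,50),R(400,455),.1)+np.pi/2,"rear",ang(R(60,98),R(230,30),.1),"front",ang(R(240,553),R(395,495),.1))
print("plat rear",ang(L(340,312),L(730,145),.03),"front",ang(R(0,592),R(190,520),.03))
print("slots",ang(R(0,455),R(140,403),.03),ang(R(0,540),R(180,470),.03))
```

```text
bar rear -1.2475415324382753 -1.2521736386529791
pin-post [(np.float64(-1.2565690643484304), np.float64(0.15163815264471334))]
console right -1.2508815617155609 rear -1.2754500442937209 front -1.2452960798270656
plat rear -1.252797760012181 front -1.246837347318067
slots -1.2682098697507707 -1.2441771891707094
```

The bar (-1.25 rad) and the mixer's edges (about -1.25 ± 0.01) agree, so it is closed. The arm is clear and still, so I'm handing in.

```bash
python3 -c "
from rig import bot
s=bot.sense();print(s['t'],s['contact_force']);print(bot.job_done())"
```

```text
17.5167 [-0.15246378 -0.04353438 -0.16403002]
the job is handed in; nothing more can be done
None
```

I closed the hold-down bar, set the speed knob to the green mark and pulled it out to its stop. The job was handed in at 17.5 s; it gives no verdict.

- **Bar:** I pushed the blue post with the shut fingers until the stop pushed back with about 22 N. Afterwards the bar's edges measured -1.25 rad against about -1.25 ± 0.015 rad for the mixer's own edges, so it is closed to within what I can measure. In the pictures a gap of 1.5 to 3 mm still shows between the bar and the stop's dark pad. I put more weight on the force and the angle.
- **Turning the knob:** I turned it clockwise in two grips of about 0.94 and 0.91 rad, with a light downward push. After release a picture showed the tip about 1.2 mm short of the middle of the mark, so I added 0.04 rad when I gripped it again to pull.
- **Pulling the knob:** It rose 10.3 mm and the force climbed to 14 N at the stop. The last wrist picture shows the pointer on the green mark, and the scene picture shows the knob raised.
- **At hand-in:** The arm was above the bench and clear of everything, with no force on the tool. I felt no contact with the other things on the bench, but I did not re-measure where they stand.

Knob positions from the two cameras differed by up to 3 mm, so I used a value in between.

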